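# Rock the battery into the cordless banding wheel

## Task

Fit the battery pack that belongs in the banding wheel's bay: of the two black packs it is the long one, which fills the bay. Tip it so that its tongue goes in first under the steel keeper lip, then rock the other end down until the pack drops flat and fully home, and let go. Leave the short pack where it lies.

Things in the scene. Friction and masses are not known exactly. Their poses are not given: they have to be found in the camera images.
- long_pack: Long black battery pack, loose, 0.3-0.55 kg: 110 mm long (x), 48 wide (y), 54 high. Origin: centre of underside, mid-length; z up. Full-height body x -37 to +55 mm; at -x a tongue 34 mm wide, 9 thick, flush with the underside, reaches x -55. Centre of mass about x +8, z 26 mm. Grip it there across its width, about 40 mm above the underside so that fingertips stay above the bay's rim.
- drive: Grey banding wheel, fixed. Origin: table height, under the middle of its battery bay; x along the bay, z up. Housing 150 x 84 mm, rim z 36; pocket floor z 20, x +-57.5, y +-26, with 45 degree lead-ins (6 mm at the sides, 4 at +x). Seated pack: origin at x 0, y 0, z 20 mm, axes parallel, tongue at -x. Wheel head: 220 mm across, axis at y +235, top z 96, with a bowl up to z 158.
- keeper (a point): Middle of the lower free edge of the bay's steel keeper lip, fixed on the banding wheel at x -47.5, y 0, z 41 mm of its frame (axes parallel to it). The lip is 5 mm thick, 84 wide, and covers the last 10 mm of the pocket at its -x end, 21 mm above the floor; behind it is a closed wall. A pack lowered level lands with its tongue on this lip.
- short_pack: The wrong pack, loose: same black plastic, width, height and tongue as the long one but only 72 mm long overall. Origin: centre of its underside, mid-length; tongue at -x. Leave it alone.
Not all that is in view belongs to the job. Leave any pink look-alike of the long_pack alone.

How it is judged (in metres and radians):
At the end, for the whole second after the job is handed in: The long pack lies at rest in the bay: its origin within 8 mm of the seat in x and y and within 6 mm of it in height, level to 0.06 rad (3.4 degrees) and parallel to the bay to 0.12 rad; the short pack is within 30 mm of where it started (x of long_pack in the frame of drive between -0.008 and 0.008 m and y of long_pack in the frame of drive between -0.008 and 0.008 m and z of long_pack in the frame of drive between 0.014 and 0.026 m and angle between long_pack's own z axis and vertical below 0.06 rad and angle between the x axis of long_pack and the x axis of drive, either way round below 0.12 rad and linear speed of long_pack below 0.02 m/s and distance of short_pack from where it was at the start of the episode below 0.03 m); the robot touches nothing.
It fails at once if the short pack is shifted by more than 30 mm (distance of short_pack from where it was at the start of the episode above 0.03 m).
It also fails if it takes over 37 s, if anything falls off the work surface, if the arm or the gripper's body presses on something with over 40 N, if the wrist force passes 120 N, or if a joint passes its speed limit or range.

## Robot

A 6-joint arm with a two-finger parallel gripper is mounted at the origin on the work surface. World frame = base frame: x ahead of the robot, y to its left, z up, the work surface at z = 0. Lengths are in mm, angles in rad, forces in N, time in s.
With the tool pointing down it reaches from about 300 to 875 mm from the base axis. Payload 6.4 kg.
Tool frame: the origin (TCP) lies between the finger pads; the fingertips stand 25 mm ahead of it and the grasp point (between the pads) lies 6 mm ahead of it; z points along the fingers, y is the line along which they close (so a half turn about z gives the same grasp; the last joint's range is limited). The gripper opens to 85 mm and grips with 20 to 120 N. Pads are 22 mm wide; open, the fingers measure 114 mm over their backs; the gripper's body (76 mm by 85 mm) begins 54 mm behind the grasp point. The pads swing forward as they close: fully open they stand 13 mm farther back than shut.
Start: joints at [-1.336, 0.181, 1.607, -0, 1.354, -0.206], TCP at [245.349, -520.044, 256.288] pointing down, gripper open.
Joint ranges: [-2.99, 2.99], [-0.89, 2.07], [0.3, 2.58], [-1.14, 4.28], [0, 2.63], [-3.12, 3.12]. Speed limits (rad/s): [2.57, 2.57, 3.01, 3.14, 3.14, 3.14].

## Interface

Orientations are given as a 3x3 rotation matrix whose columns are the frame's x, y, z axes.
In Python, from plant import get_state, camera, calibration, manip gives the robot as it stands.
- The arm moves only by the shell command python3 -m inch 'ROWS' [FORCE]. ROWS is JSON, one flat list of numbers, 5 for each row, row after row: the closure in counts, from 0 (fully open) to 255 (shut), then the shift along the tool's x, y, z in mm, then the turn about the tool's z in degrees. A call has 1 to 12 rows; each row is the pose to reach, as a shift and turn from the pose commanded when the call began, along the tool's axes at that moment; what a row does not reach only later rows make up. A row lasts 1/12 s, in which the tool goes at most 41.7 mm and 7.16 degrees, less where a joint would pass 70% of its speed; a pose out of reach is approached as far as the arm can. A call with a gripper value outside its range is refused whole. The fingers move at their own pace and stop on an object; FORCE is the grip in N (left out, the last holds). Time passes only in rows, so rows that repeat a pose let the fingers close. It gives the time, the measured TCP pose, the force, the opening and the grip force at its end, in the units of the state.
- get_state(): the state, without advancing time (a new reading comes with each control period).
- camera(name): name is "scene" or "top"; returns the picture (384x512x3 uint8, red, green, blue); there is no depth.
- calibration(name): a dict with "vfov" (degrees; the focal length in pixels is half the picture's height over the tangent of half this angle, whatever the lens; pixels are square), "cx", "cy" (the principal point, pixels), "eye" and "orientation" of the camera in the world. Camera axes: x right, y down, z forward; pixel columns grow to the right and rows downward; lengths in mm; the calibration is good to about 2 mm. A picture is of the moment at which its call begins. calibration takes no time and is no camera call.
- manip.job_done(): hands the job in; it is judged then, once.
The state is a dict: "t": time; "q": joint angles; "qd": joint speeds; "joint_efforts": joint torques, N m; "tcp_pos": TCP position; "tool_rot": TCP orientation; "force": force on the tool from outside, world axes, zero at the start; "moment": the same for the moment, N m; "width": finger opening in mm; "gripper_force": force on a finger pad.
Only numpy, scipy, OpenCV 4.12 (cv2) and the standard library are available. Lean on these libraries where they do the work, as an engineer would, in place of code of your own. Each camera call takes 0.05 s, during which the arm holds its last target. There are 200 camera calls.

## Working session

There is one attempt and no reset: what is moved stays moved. The work goes in short steps, Python scripts to look and compute and a shell command to move; the robot and the scene stay as the last step left them, time stands still between calls to the robot, and variables do not carry over. Pictures are saved under pics/ and viewed, at most 10 in all, crops included, and the job is handed in when it is done.

```bash
ls; mkdir -p pics
python3 - <<'E'
from plant import get_state,camera,calibration
import cv2,numpy as np
for n in("scene","top"):
    c=calibration(n);print(n,c)
    cv2.imwrite(f"pics/{n}0.png",cv2.cvtColor(camera(n),cv2.COLOR_RGB2BGR))
s=get_state();print(s)
E
```

```text
pics
scene {'vfov': 55.313095095546366, 'cx': 256.9268147282722, 'cy': 198.72457375256633, 'eye': array([ 805.98671304, -658.93222617,  512.31905769]), 'orientation': array([[ 0.84112901,  0.31393382, -0.44039477],
       [ 0.54065017, -0.50933673,  0.66953229],
       [-0.0141204 , -0.80126254, -0.59814627]])}
top {'vfov': 56.051566735081146, 'cx': 251.01982548955564, 'cy': 189.30136090517126, 'eye': array([ 346.06409151, -145.1839    ,  819.25049147]), 'orientation': array([[-1.92256683e-02, -9.87921689e-01,  1.53756660e-01],
       [-9.99808657e-01,  1.95519031e-02,  6.09791609e-04],
       [-3.60866168e-03, -1.53715516e-01, -9.88108556e-01]])}
{'t': 0.1, 'q': array([-1.33631849e+00,  1.81459377e-01,  1.60792457e+00, -2.45213173e-05,
        1.35379533e+00, -2.06305404e-01]), 'qd': array([ 0.00082691, -0.00286938, -0.0021333 ,  0.00155875,  0.00135754,
       -0.00045453]), 'joint_efforts': array([-2.64131750e-04, -4.45877445e+01, -3.52241743e+01, -2.98135128e-04,
        4.09719782e-03, -1.86224548e-05]), 'tcp_pos': array([ 245.21869295, -519.57492132,  255.47035246]), 'tool_rot': array([[ 9.04415570e-01,  4.26652463e-01, -3.91919774e-04],
       [ 4.26652536e-01, -9.04414313e-01,  1.53764497e-03],
       [ 3.01582159e-04, -1.55788362e-03, -9.99998741e-01]]), 'force': array([-1.01962933, -0.57562823,  0.31639847]), 'moment': array([ 0.00455114,  0.04372896, -0.01619182]), 'gripper_force': 0.0, 'width': 85.31523735358003}
```

View pics/scene0.png

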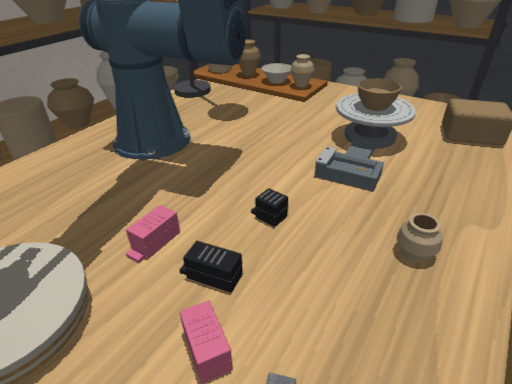

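View pics/top0.png

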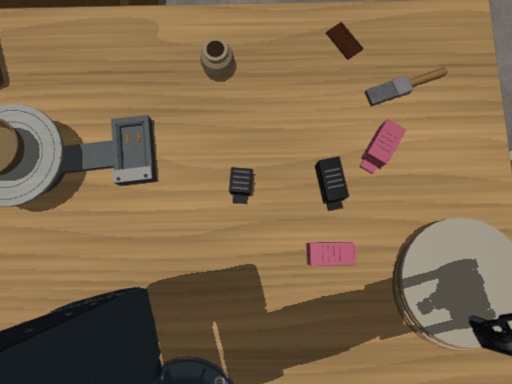

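Long pack at top px (332,183), with its tongue pointing down the image (−x). The short pack is at (241,184). The bay is at (133,150), with its light keeper end at the bottom (row 178) and the wheel to the left. I'll zoom in on both.

Run:
```python
import cv2,numpy as np
im=cv2.imread("pics/top0.png")
a=im[145:220,295:370];b=im[105:195,95:170]
a=cv2.resize(a,(400,400),interpolation=cv2.INTER_CUBIC);b=cv2.resize(b,(400,480),interpolation=cv2.INTER_CUBIC)
o=np.zeros((480,800,3),np.uint8);o[:400,:400]=np.clip(a.astype(int)*2,0,255);o[:,400:]=b
cv2.imwrite("pics/z.png",o)
```

```text
(no output)
```

View pics/z.png

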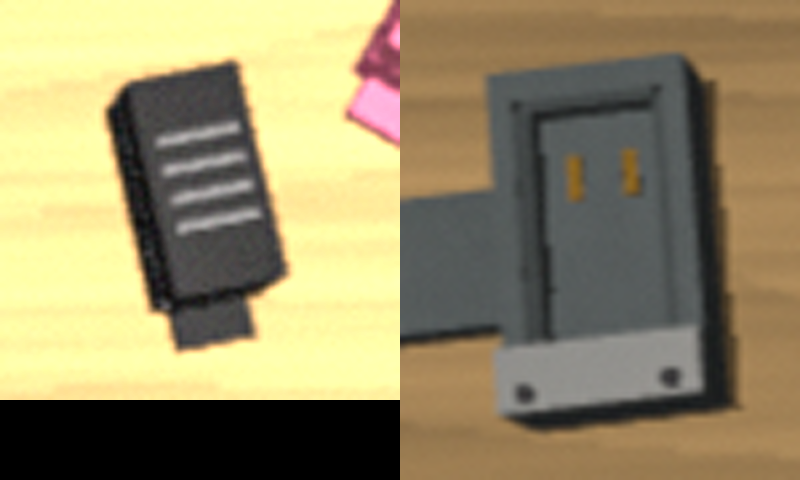

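Left crop: pack top-face corners at about (128,84), (237,64), (287,273), (172,300), and tongue tip at (178,350)–(256,337). Right crop: rim corners at (488,73) and (683,55), and the lip's free edge at (496,347)–(698,326). I'll cast rays through these onto their planes.

```bash
cat > h.py <<'E'
import numpy as np
from plant import calibration
def ray(n,u,v,z):
    c=calibration(n);f=192/np.tan(np.radians(c["vfov"]/2))
    d=c["orientation"]@np.array([(u-c["cx"])/f,(v-c["cy"])/f,1]);e=c["eye"]
    return e+d*(z-e[2])/d[2]
E
python3 - <<'E'
from h import *
from plant import get_state
s=75/400
P=lambda x,y,z,ox,oy:ray("top",(x+.5)*s-.5+ox,(y+.5)*s-.5+oy,z)[:2]
A=[P(x,y,54,295,145) for x,y in((128,84),(237,64),(287,273),(172,300))]
T=[P(x,y,9,295,145) for x,y in((178,350),(256,337))]
n=np.linalg.norm
print(np.round(A,1),np.round(T,1),n(A[0]-A[1]),n(A[1]-A[2]),n(A[0]-A[3]),n(T[0]-T[1]))
f=(A[0]+A[1])/2;b=(A[2]+A[3])/2;t=(T[0]+T[1])/2
ax=(f-t)/n(f-t);print("front",f,"back",b,"tip",t,"len",n(f-t),"yaw tip-front",np.degrees(np.arctan2(ax[1],ax[0])))
e1=A[1]-A[2];e2=A[0]-A[1];print("yaw sides",np.degrees(np.arctan2(e1[1],e1[0])),np.degrees(np.arctan2(-e2[0],e2[1])))
print("pack origin",f-55*ax,t+55*ax)
R=[P(x-400,y,36,95,105) for x,y in((488,73),(683,55))]
L=[P(x-400,y,46,95,105) for x,y in((496,347),(698,326),(500,415),(703,390))]
print(np.round(R,1),np.round(L,1),n(R[0]-R[1]),n(L[0]-L[1]))
r=(R[0]+R[1])/2;l=(L[0]+L[1])/2;l2=(L[2]+L[3])/2
d=(r-l)/n(r-l);print("len75+47.5",n(r-l),"150:",n(r-l2),"yaw",np.degrees(np.arctan2(d[1],d[0])))
for e in(R[0]-R[1],L[0]-L[1],L[2]-L[3]):print(np.degrees(np.arctan2(-e[0],e[1])))
print("drive",r-75*d,l+47.5*d,l2+75*d)
q=get_state()["tool_rot"];print("tool x yaw",np.degrees(np.arctan2(q[1,0],q[0,0])))
E
```

```text
[[ 525.9 -292.7]
 [ 533.4 -337.6]
 [ 447.  -352.7]
 [ 437.  -306.1]] [[ 421.1 -317. ]
 [ 425.9 -350.2]] 45.44692703258222 87.68446811312732 89.88738733019014 33.562532960635764
front [ 529.63007159 -315.14119154] back [ 442.00172736 -329.38947399] tip [ 423.49895857 -333.57052088] len 107.71932663911863 yaw tip-front 9.85100011575973
yaw sides 9.951382838587968 9.451339658660665
pack origin [ 475.44099152 -324.55095249] [ 477.68803863 -324.16075993]
[[637.4 169.8]
 [643.7  86.9]] [[515.9 157.7]
 [523.1  74.9]
 [487.5 154.9]
 [496.3  72.2]] 83.1217006278693 83.1590218832755
len75+47.5 121.60377106159441 150: 149.36550280922472 yaw 5.688454299233157
4.352007277823432
4.941325465715536
6.030171626368795
drive [565.89956085 120.9032751 ] [566.79137636 120.99210863] [566.52814505 120.99418649]
tool x yaw 25.255309699989304
```

```bash
python3 -m inch '[0,15,-4,5,2, 0,50,-12,15,4, 0,88,-22,30,6, 0,126,-32,45,8, 0,164,-41,60,10, 0,202,-51,75,12, 0,238,-60,88,14, 0,270,-68,98,15.4, 0,292,-73,106,15.4, 0,302,-75.6,110,15.4, 0,302,-75.6,110,15.4, 0,302,-75.6,110,15.4]' 60
python3 - <<'E'
from plant import camera
import cv2,numpy as np
a=cv2.cvtColor(camera("top"),cv2.COLOR_RGB2BGR);b=cv2.cvtColor(camera("scene"),cv2.COLOR_RGB2BGR)
o=np.hstack([cv2.resize(a[120:260,250:400],(400,373)),cv2.resize(b[200:340,120:270],(400,373))])
cv2.imwrite("pics/above.png",o)
E
```

```text
t: 1.1
tcp_pos: [485.9, -322.9, 146.0]
tool_rot: [[0.985, 0.172, -0.001], [0.172, -0.985, 0.0], [-0.001, -0.0, -1.0]]
force: [-0.9, -0.8, -0.0]
width: 85.4
gripper_force: 0.0
```

View pics/above.png

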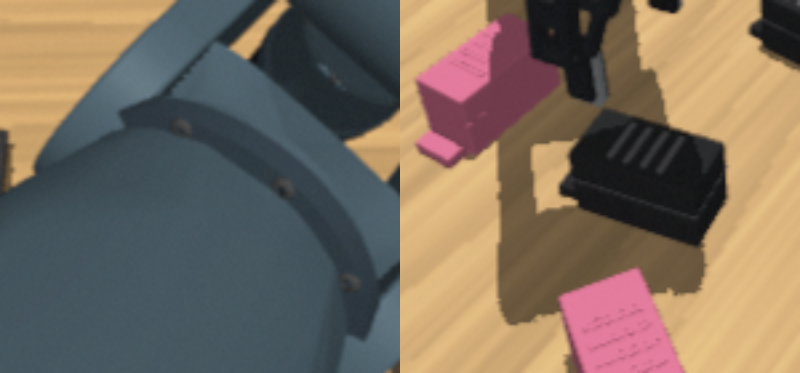

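The hand is over the pack, with the fingers straddling its width. I'll descend partly closed, then grip and lift a little.

```bash
python3 -m inch '[40,0,0,15,0, 40,0,0,40,0, 40,0,0,65,0, 40,0,0,85,0, 40,0,0,96,0, 40,0,0,100,0, 40,0,0,100,0, 255,0,0,100,0, 255,0,0,100,0, 255,0,0,100,0, 255,0,0,100,0, 255,0,0,100,0]' 60
```

```text
t: 2.2
tcp_pos: [487.2, -323.9, 48.1]
tool_rot: [[0.985, 0.171, 0.002], [0.171, -0.985, -0.002], [0.002, 0.003, -1.0]]
force: [-0.4, -0.6, 7.3]
width: 47.3
gripper_force: 64.3
```

```bash
python3 -m inch '[255,0,0,0,0, 255,0,0,-10,0, 255,0,0,-30,0, 255,0,0,-60,0, 255,0,0,-85,0, 255,0,0,-97,0, 255,0,0,-100,0, 255,0,0,-100,0]' 60
python3 - <<'E'
from plant import camera
import cv2,numpy as np
b=cv2.cvtColor(camera("scene"),cv2.COLOR_RGB2BGR)
cv2.imwrite("pics/lift.png",cv2.resize(b[130:310,130:310],(540,540)))
E
```

```text
t: 2.87
tcp_pos: [486.3, -322.8, 146.8]
tool_rot: [[0.985, 0.171, 0.001], [0.171, -0.985, -0.001], [0.001, 0.001, -1.0]]
force: [0.4, -0.8, -4.2]
width: 46.9
gripper_force: 63.4
```

View pics/lift.png

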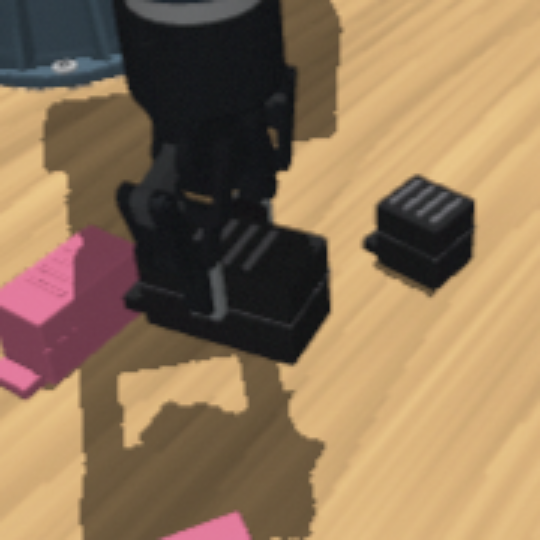

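The pack is held and looks level. I'll check the grip with the lower near corners at about (227,250.5) and (179,236) px.

Run:
```python
from h import *
import cv2
from scipy.optimize import least_squares
c=calibration("scene");f=192/np.tan(np.radians(c["vfov"]/2))
def proj(p):
    q=c["orientation"].T@(np.array(p)-c["eye"]);return q[0]/q[2]*f+c["cx"],q[1]/q[2]*f+c["cy"]
a=np.radians(9.85);X=np.array([np.cos(a),np.sin(a),0]);Y=np.array([-np.sin(a),np.cos(a),0])
g=np.array([486.3,-322.8,146.8-46])
for nm,l in(("front bot",(55,-24,0)),("tail bot",(-37,-24,0)),("front-right bot",(55,24,0)),("front near top",(55,-24,54)),("tonguetip",(-55,-17,0))):
    u,v=proj(g+X*(l[0]-10)+Y*l[1]+[0,0,l[2]]);print(nm,round(u,1),round(v,1),"crop",round((u-130)*3),round((v-130)*3))
```

```text
front bot 225.8 250.2 crop 287 361
tail bot 176.4 235.4 crop 139 316
front-right bot 238.7 231.4 crop 326 304
front near top 223.5 224.3 crop 280 283
tonguetip 169.6 230.1 crop 119 300
```

Grip confirmed to within about 3 mm (around local x +8) and level. Carrying it over the bay.

```bash
python3 -m inch '[255,4,-10,0,0, 255,16,-38,0,0, 255,31,-74,0,0, 255,46,-110,0,0, 255,61,-146,0,0, 255,76,-182,0,0, 255,91,-218,0,0, 255,106,-254,0,0, 255,121,-290,0,0, 255,136,-326,0,0, 255,150,-360,0,0, 255,162,-389,0,0]' 60 && python3 -m inch '[255,8,-19,0,1.5, 255,12,-29,0,3, 255,13.7,-32.7,0,4.6, 255,13.7,-32.7,10,4.6, 255,13.7,-32.7,25,4.6, 255,13.7,-32.7,30,4.6, 255,13.7,-32.7,30,4.6, 255,13.7,-32.7,30,4.6]' 60
python3 - <<'E'
from plant import camera,get_state
import cv2,numpy as np
b=cv2.cvtColor(camera("scene"),cv2.COLOR_RGB2BGR);a=cv2.cvtColor(camera("top"),cv2.COLOR_RGB2BGR)
o=np.hstack([cv2.resize(b[80:230,270:420],(500,500),interpolation=cv2.INTER_CUBIC),cv2.resize(a[90:210,80:170],(300,400))[:,:]if 0 else cv2.resize(a[90:240,80:170],(300,500),interpolation=cv2.INTER_CUBIC)])
cv2.imwrite("pics/over.png",o)
E
```

```text
t: 3.92
tcp_pos: [577.6, 91.7, 144.1]
tool_rot: [[0.985, 0.172, -0.004], [0.172, -0.985, 0.001], [-0.004, -0.001, -1.0]]
force: [0.3, -0.9, -4.2]
width: 47.0
gripper_force: 63.3
t: 4.58
tcp_pos: [586.1, 122.4, 114.9]
tool_rot: [[0.996, 0.091, -0.003], [0.091, -0.996, 0.0], [-0.003, -0.0, -1.0]]
force: [-0.1, 0.1, -3.6]
width: 46.8
gripper_force: 63.3
```

View pics/over.png

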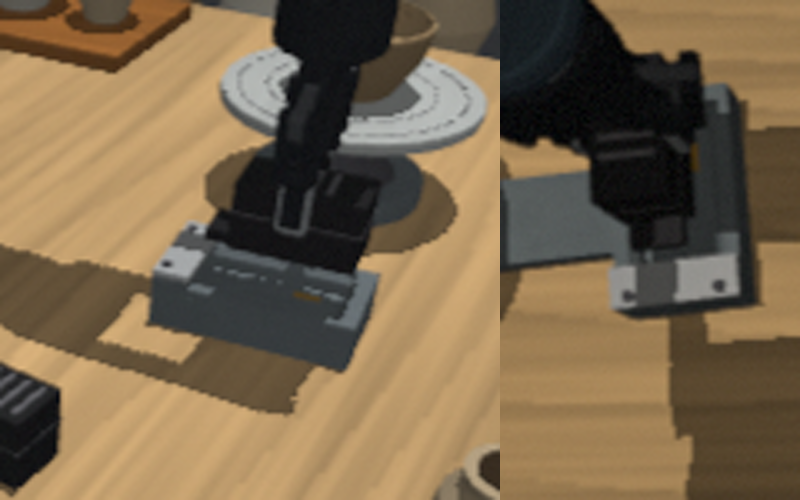

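Pack over the bay with its tongue tip near top crop (666,248) and near front lower corner at scene crop (357,272). Comparing that with predictions.

Run:
```python
from h import *
def drv(p):
    a=np.radians(5.25);d=np.array(p[:2])-[566.4,121];return np.round([np.cos(a)*d[0]+np.sin(a)*d[1],-np.sin(a)*d[0]+np.cos(a)*d[1]],1)
print("tip mid in drive", drv(ray("top",129.8-.35,164.4-.35,78)))
print("front near corner in drive", drv(ray("scene",377.1-.35,161.6-.35,69)), "expect (68,-24)")
print("tcp in drive",drv([586.1,122.4]))
# check drive from scene: lip/rim corner near: housing (75,-42,36) at crop (380,275)
print("rim near corner", drv(ray("scene",270+380/3.333-.35,80+274/3.333-.35,36)),"expect (75,-42) or so")
```

```text
tip mid in drive [-46.9  -6.6]
front near corner in drive [ 69.9 -21.6] expect (68,-24)
tcp in drive [19.7 -0.4]
rim near corner [78.6 40.8] expect (75,-42) or so
```

Origin is about +11.7 along the bay and centred. I'll shift +2 and lower onto the +x rim with a softer grip.

```bash
python3 -m inch '[255,2,0,5,0, 255,2,0,15,0, 255,2,0,24,0, 255,2,0,28,0, 255,2,0,28,0, 255,2,0,28,0]' 35; python3 -m inch '[255,0,0,2,0, 255,0,0,4,0, 255,0,0,5,0, 255,0,0,6,0, 255,0,0,6,0]' 35;python3 -m inch '[255,0,0,1,0, 255,0,0,2,0, 255,0,0,3,0, 255,0,0,4,0, 255,0,0,4,0]' 35
```

```text
t: 5.18
tcp_pos: [588.6, 122.9, 87.5]
tool_rot: [[0.996, 0.092, -0.002], [0.092, -0.996, -0.0], [-0.002, -0.0, -1.0]]
force: [1.2, -0.1, -5.6]
width: 47.2
gripper_force: 63.3
t: 5.6
tcp_pos: [589.8, 123.0, 84.0]
tool_rot: [[0.996, 0.092, 0.002], [0.092, -0.996, -0.0], [0.002, 0.0, -1.0]]
force: [-2.8, 0.3, 4.3]
width: 47.4
gripper_force: 64.6
t: 6.02
tcp_pos: [589.9, 123.0, 83.0]
tool_rot: [[0.996, 0.092, 0.002], [0.092, -0.996, -0.0], [0.002, 0.001, -1.0]]
force: [-17.4, -1.9, 27.8]
width: 47.2
gripper_force: 67.9
```

Run:
```python
from plant import camera,get_state
import cv2,numpy as np
b=cv2.cvtColor(camera("scene"),cv2.COLOR_RGB2BGR);a=cv2.cvtColor(camera("top"),cv2.COLOR_RGB2BGR)
f=lambda i,w:cv2.resize(np.clip(i.astype(float)*1.6,0,255).astype(np.uint8),(w,500),interpolation=cv2.INTER_CUBIC)
cv2.imwrite("pics/c1.png",np.hstack([f(b[120:200,305:395],500),f(a[100:200,100:160],300)]))
print(get_state()["moment"])
```

```text
[-0.2426338   1.91210191  0.00370773]
```

View pics/c1.png

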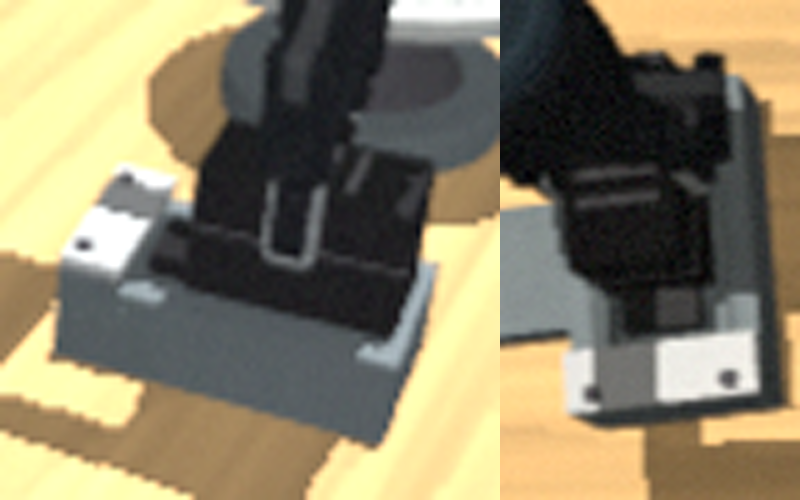

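Tongue is clear of the lip, the pack is centred sideways, and the front edge rests on the +x rim. The grip hasn't dropped, so the pack doesn't pivot yet. I'll soften the grip and press.

```bash
python3 -m inch '[255,0,0,0,0, 255,0,0,0,0, 255,0,0,0,0]' 20; python3 -m inch '[130,0,0,0,0, 130,0,0,0,0, 130,0,0,0,0]' 20
```

```text
t: 6.37
tcp_pos: [589.8, 123.1, 83.0]
tool_rot: [[0.996, 0.092, 0.002], [0.092, -0.996, -0.0], [0.002, 0.001, -1.0]]
force: [-16.1, -2.1, 28.8]
width: 46.9
gripper_force: 67.9
t: 6.62
tcp_pos: [589.9, 123.0, 83.0]
tool_rot: [[0.996, 0.092, 0.002], [0.092, -0.996, -0.001], [0.002, 0.001, -1.0]]
force: [-17.2, -1.3, 27.7]
width: 47.3
gripper_force: 67.9
```

```bash
python3 -m inch '[130,0,0,-1,0, 130,0,0,-2,0, 130,0,0,-3,0, 105,0,0,-3,0, 100,0,0,-3,0, 90,0,0,-3,0, 80,0,0,-3,0, 70,0,0,-3,0, 70,0,0,-3,0, 70,0,0,-3,0]' 20
python3 - <<'E'
from plant import camera,get_state
import cv2,numpy as np
b=cv2.cvtColor(camera("scene"),cv2.COLOR_RGB2BGR);a=cv2.cvtColor(camera("top"),cv2.COLOR_RGB2BGR)
f=lambda i,w:cv2.resize(np.clip(i.astype(float)*1.6,0,255).astype(np.uint8),(w,500),interpolation=cv2.INTER_CUBIC)
cv2.imwrite("pics/c2.png",np.hstack([f(b[120:200,305:395],500),f(a[100:200,100:160],300)]))
E
```

```text
t: 7.45
tcp_pos: [589.1, 122.9, 81.1]
tool_rot: [[0.996, 0.092, -0.0], [0.092, -0.996, -0.0], [-0.0, 0.0, -1.0]]
force: [-0.0, -0.5, 0.1]
width: 62.0
gripper_force: 0.0
```

View pics/c2.png

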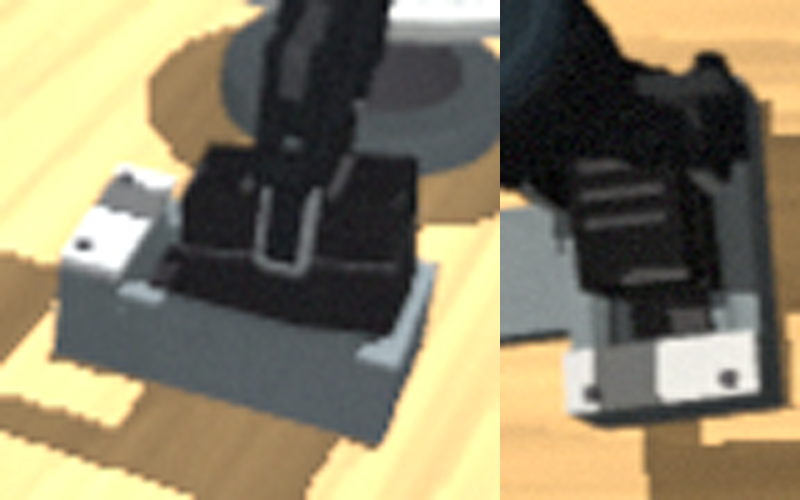

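The pack tipped by itself: the tongue is on the pocket floor and the front edge is on the rim. I'll re-grip lightly and slide −x under the lip.

```bash
python3 -m inch '[70,0,0,2,0, 70,0,0,4,0, 150,0,0,4,0, 150,0,0,4,0, 150,0,0,4,0, 150,0,0,4,0, 150,0,0,4,0]' 20; python3 -m inch '[150,-1,0,0,0, 150,-2,0,0,0, 150,-4,0,0,0, 150,-6,0,0,0, 150,-8,0,0,0, 150,-8,0,0,0]' 20;  python3 -m inch '[150,-1,0,0,0, 150,-2,0,0,0, 150,-3,0,0,0, 150,-4,0,0,0, 150,-4,0,0,0]' 20
```

```text
t: 8.13
tcp_pos: [588.8, 122.9, 76.9]
tool_rot: [[0.996, 0.092, -0.001], [0.092, -0.996, -0.0], [-0.001, -0.0, -1.0]]
force: [-0.0, -0.8, -1.7]
width: 47.7
gripper_force: 22.6
t: 8.63
tcp_pos: [580.5, 122.2, 77.1]
tool_rot: [[0.996, 0.092, -0.001], [0.092, -0.996, 0.0], [-0.001, -0.0, -1.0]]
force: [-0.1, 0.1, -5.2]
width: 47.8
gripper_force: 22.5
t: 9.05
tcp_pos: [577.0, 121.8, 77.3]
tool_rot: [[0.996, 0.092, -0.0], [0.092, -0.996, 0.0], [-0.0, -0.0, -1.0]]
force: [0.4, -0.2, -4.2]
width: 48.0
gripper_force: 22.5
```

```bash
for i in 1 2 3; do python3 -m inch '[150,-1,0,0,0, 150,-2,0,0,0, 150,-2,0,0,0]' 20 | grep -E "tcp|force:"; done
```

```text
tcp_pos: [575.0, 121.6, 77.2]
force: [-0.8, 0.4, -4.1]
gripper_force: 22.5
tcp_pos: [573.0, 121.5, 77.2]
force: [0.2, -0.3, -4.3]
gripper_force: 22.5
tcp_pos: [571.9, 121.3, 77.6]
force: [2.5, 0.9, -5.2]
gripper_force: 22.3
```

Contact at the −x end is just starting. Releasing so the front end can fall, then a look.

```bash
python3 -m inch '[110,0,0,0,0, 100,0,0,0,0, 90,0,0,0,0, 80,0,0,0,0, 70,0,0,0,0, 70,0,0,0,0, 70,0,0,-30,0, 70,0,0,-60,0, 70,0,0,-80,0, 70,0,0,-80,0]' 20 | grep -E "tcp|force:"
python3 - <<'E'
from plant import camera,get_state
import cv2,numpy as np
b=cv2.cvtColor(camera("scene"),cv2.COLOR_RGB2BGR);a=cv2.cvtColor(camera("top"),cv2.COLOR_RGB2BGR)
f=lambda i,w:cv2.resize(np.clip(i.astype(float)*1.6,0,255).astype(np.uint8),(w,500),interpolation=cv2.INTER_CUBIC)
cv2.imwrite("pics/c3.png",np.hstack([f(b[120:200,305:395],500),f(a[100:200,100:160],300)]))
E
```

```text
tcp_pos: [574.4, 121.4, 162.6]
force: [1.5, -0.4, 0.6]
gripper_force: 0.0
```

View pics/c3.png

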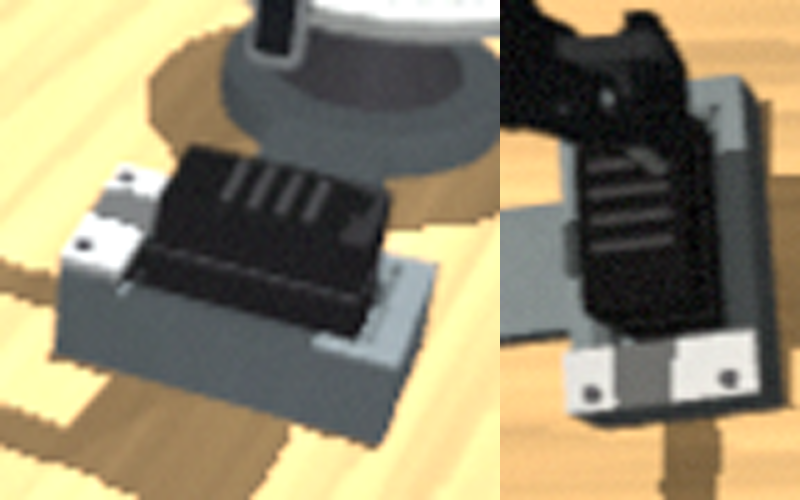

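The tongue is under the lip and the pack looks down in the bay. I'll press its +x end lightly with shut fingers; the contact height (TCP about 99 if home) will confirm it.

```bash
python3 -m inch '[255,10,0,0,0, 255,25,0,0,0, 255,31,0,0,0, 255,31,0,0,0, 255,31,0,0,0, 255,31,0,15,0, 255,31,0,35,0, 255,31,0,46,0, 255,31,0,50,0, 255,31,0,50,0, 255,31,0,50,0]' 20 | grep -E "tcp|force:|width"; for i in 1 2 3 4; do python3 -m inch '[255,0,0,1,0, 255,0,0,2,0, 255,0,0,2,0]' | grep -E "tcp|  *force:|^force"; done
```

```text
tcp_pos: [602.0, 124.1, 107.5]
force: [0.6, -0.5, -0.6]
width: -0.2
gripper_force: 0.0
tcp_pos: [602.5, 124.1, 106.0]
force: [0.5, 0.1, -0.3]
tcp_pos: [602.0, 124.1, 103.2]
force: [0.2, -0.0, -0.6]
tcp_pos: [601.9, 124.1, 101.0]
force: [0.5, -0.4, -0.2]
tcp_pos: [602.1, 124.1, 99.2]
force: [0.2, 0.2, -0.2]
```

```bash
for i in 1 2 3; do python3 -m inch '[255,0,0,1,0, 255,0,0,2,0, 255,0,0,2,0]' | grep -E "tcp|^force"; done
```

```text
tcp_pos: [602.3, 124.1, 99.1]
force: [-6.1, -0.8, 12.8]
tcp_pos: [602.6, 124.2, 99.0]
force: [-10.2, -1.1, 24.6]
tcp_pos: [603.2, 124.2, 99.1]
force: [-16.5, -1.3, 36.3]
```

Contact at TCP z 99.1, so the +x end is home. I'll retract clear and check numerically from above.

```bash
python3 -m inch '[255,0,0,-10,0, 255,0,0,-30,0, 255,0,0,-60,0, 255,0,0,-90,0, 255,0,30,-110,0, 255,0,65,-120,0, 255,0,105,-120,0, 255,0,145,-120,0, 255,0,180,-120,0, 255,0,200,-120,0, 255,0,200,-120,0, 255,0,200,-120,0]' | grep -E "^t:|tcp|force:"
python3 - <<'E'
from plant import camera
import cv2,numpy as np
a=cv2.cvtColor(camera("top"),cv2.COLOR_RGB2BGR);b=cv2.cvtColor(camera("scene"),cv2.COLOR_RGB2BGR)
f=lambda i:cv2.resize(np.clip(i.astype(float)*1.8,0,255).astype(np.uint8),(400,480),interpolation=cv2.INTER_CUBIC)
cv2.imwrite("pics/end.png",np.hstack([f(a[105:195,95:170]),f(b[110:206,310:390])]))
E
```

```text
t: 14.4
tcp_pos: [620.3, -76.2, 213.1]
force: [1.0, 0.1, 0.7]
gripper_force: 0.0
```

View pics/end.png

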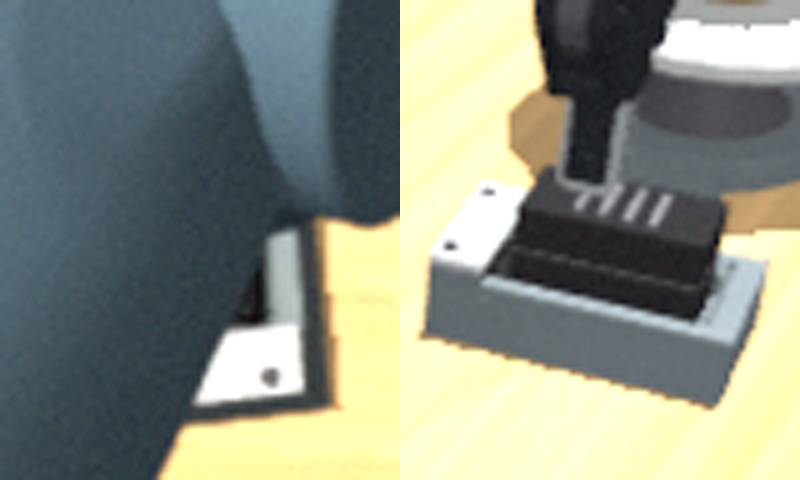

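Right half: pack sits in the bay, with its near top edge from (520,207) to about (716,243). Comparing with the projected seated pose.

Run:
```python
from h import *
c=calibration("scene");f=192/np.tan(np.radians(c["vfov"]/2));a=np.radians(5.25)
for nm,l in(("rim +x near",(75,-42,36)),("base +x near",(75,-42,0)),("rim +x far",(75,42,36)),("lip -x near top",(-75,-42,46)),("lip edge near top",(-47.5,-42,46)),("top front near",(55,-24,74)),("top tail near",(-37,-24,74)),("top front far",(55,24,74)),("front near at rim z",(55,-24,30))):
    p=np.array([566.4+np.cos(a)*l[0]-np.sin(a)*l[1],121+np.sin(a)*l[0]+np.cos(a)*l[1],l[2]])
    q=c["orientation"].T@(p-c["eye"]);u=q[0]/q[2]*f+c["cx"];v=q[1]/q[2]*f+c["cy"]
    print(nm,"crop",round((u-310)*5+400),round((v-110)*5))
```

```text
rim +x near crop 722 340
base +x near crop 709 403
rim +x far crop 762 256
lip -x near top crop 420 249
lip edge near top crop 473 262
top front near crop 702 242
top tail near crop 511 199
top front far crop 726 197
front near at rim z crop 687 322
```

Everything agrees within about 1–1.5 px (roughly 2 mm), and the probe height agrees too. Handing in.

```bash
python3 -c "
from plant import manip
print(manip.job_done())"
```

```text
the job is handed in; nothing more can be done
None
```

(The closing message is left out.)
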